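Lid on the steeping mug

TASK

Put the loose round wooden lid on the tall white mug with the dots so the tea can steep: its plug down in the mouth, the lid seated level on the rim, knob up. Set it down rather than dropping it, let go, and leave the mug and the two small cups standing where they are.

Things in the scene. Friction and masses are not known exactly. Their poses are not given: they have to be found in the camera images.
- lid: Loose round wooden lid, 0.09 kg. Origin: centre of the underside of its plug; z up. From there upwards: tapered plug 10 mm deep (diameter 40 mm at the bottom, 52 at the top), disc of 100 mm diameter from 10 to 18 mm, round knob of 24 mm diameter from 18 to 48 mm. Starts on its plug on the worktop, about 200 mm in y from its neighbours in the row. Wall cabinets hang 0.6 m over the back (x over 0.57 m): carry it low.
- mug_rim (a point): Centre of the mouth of the tall white mug with grey dots, in the plane of its rim, 91 mm above the worktop; z up out of the mouth. The mug is loose (about 0.28 kg), 82 mm outer diameter, the mouth is 64 to 72 mm wide inside, and one handle sticks out sideways to 74 mm from this point along its -y, below the rim (top of handle 81 mm above the worktop). Seated, the lid's disc rests on the rim and the lid's origin is 10 mm below this point.
- white_cup: Small all-white espresso cup, 49 mm high, 58 mm across, 82 mm with handle, loose, upright. Origin under it, midway between handle end and far wall; handle along -y. Not to be covered or moved.
- dark_cup: Small espresso cup, dark grey above and white at the foot, 53 mm high, 60 mm across, 84 mm with handle, loose, upright. Origin under it, midway between handle end and far wall; handle along -y. Not to be covered or moved.

How it is judged:
By the outcome, as a careful person would: the job done as asked, in the order asked, and still so for the second after the job is handed in, with the robot touching nothing.
It also fails if it takes over 40 s, if anything falls off the work surface, if the arm or the gripper's body presses on something with over 40 N, if the wrist force passes 120 N, or if a joint passes its speed limit or range.

ROBOT

A 6-joint arm with a two-finger parallel gripper is mounted at the origin on a cart in front of the work surface, level with it; the furniture and walls round the work are solid. World frame = base frame: x ahead of the robot, y to its left, z up, the work surface at z = 0. Lengths are in m, angles in rad, forces in N, time in s.
With the tool pointing down it reaches from about 0.3 to 0.875 m from the base axis. Payload 4.2 kg.
Tool frame: the origin (TCP) lies between the finger pads; the fingertips stand finger_overhang ahead of it and the grasp point (between the pads) lies 8 mm behind it (finger_overhang is the distance from the TCP to the fingertips, in m); z points along the fingers, y is the direction in which the jaws open and shut (so a half turn about z gives the same grasp; the last joint's range is limited). The gripper opens to 85 mm and grips with 20 to 120 N. Pads are 22 mm wide; open, the fingers measure 114 mm over their backs; the gripper's body (76 mm by 85 mm) begins 54 mm behind the grasp point. The pads swing forward as they close: fully open they stand 13 mm farther back than shut.
Start: joints at [1.315, 0.32, 1.565, -0, 1.257, -0.02], TCP at [0.134, 0.559, 0.242] pointing down, gripper open.
Joint ranges: [-3.11, 3.11], [-0.84, 2.01], [0.21, 2.61], [-1.34, 4.49], [0.05, 2.63], [-2.56, 2.56]. Speed limits (rad/s): [2.57, 2.57, 3.14, 3.14, 3.14, 3.14].

INTERFACE

Orientations are given as [roll, pitch, yaw] about the fixed x, y, z axes, in that order (R = Rz(yaw) Ry(pitch) Rx(roll)).
In Python, from plant import * gives the robot as it stands.
- The arm moves only by the tool send_rows, never from a script. Its argument "series" is text: rows parted by semicolons, each of 5 numbers parted by spaces: the shift along the tool's x, y, z in cm, then the turn about the tool's z in degrees, then the finger opening in cm, from 0 to 8.54. A call has 1 to 20 rows; each row shifts and turns the commanded pose from where the row before left it, along the tool's axes as they then stand; what a row does not reach is not made up. A row lasts 1/10 s, in which the tool goes at most 50 mm and 8.59 degrees, less where a joint would pass 70% of its speed; a pose out of reach is approached as far as the arm can. A call is refused whole if a number of a shift passes 5 or a number of a turn 8.59, either way. A call with a gripper value outside its range is refused whole. The fingers move at their own pace and stop on an object; "squeeze" is the grip in N (left out, the last holds). Time passes only in rows, so rows that do not move let the fingers close. It gives the time, the measured TCP pose, the force and the opening at its end, in the units of the state.
- get_obs(): the state, without advancing time (a new reading comes with each control period).
- grab_frame(name): name is "side" or "top"; returns a dict with "pixels" (420x560x3 uint8, blue, green, red), "vertical_fov" (degrees; the focal length in pixels is half the picture's height over the tangent of half this angle, whatever the lens; pixels are square), "cx", "cy" (the principal point, pixels), "pose" (4x4, takes a point from camera to world coordinates). Camera axes: x right, y up, looking along -z (the intrinsics and any distortion apply to the point x, -y, -z); pixel columns grow to the right and rows downward; lengths in m; the calibration is good to about 2 mm. A picture is of the moment at which its call begins. There is no depth.
- job_done(): hands the job in, once; it reports no verdict.
The state is a dict: "t": time; "q": joint angles; "joint_velocities": joint speeds; "tau": joint torques, N m; "eef_pos": TCP position; "orientation": TCP orientation; "force": force on the tool from outside, world axes, zero at the start; "torque": the same for the moment, N m; "grip_width": opening from 0.0 (shut) to 1.0 (fully open).
Only numpy, scipy, OpenCV 4.12 (cv2) and the standard library are available. Lean on these libraries where they do the work, as an engineer would, in place of code of your own. Each camera call takes 0.05 s, during which the arm holds its last target. There are 200 camera calls.

## Working session

There is one attempt and no reset: what is moved stays moved. The work goes in short steps, Python scripts to look and compute and a tool call to move; the robot and the scene stay as the last step left them, time stands still between calls to the robot, and variables do not carry over. Pictures are saved under pics/ and viewed, about 8 in all and at most 12, crops included, and the job is handed in when it is done.

Besides the shell and the picture viewer there is one more tool, called after "Request:" as name(argument=value, ...) on one line, values as JSON. send_rows: Moves the arm, as the interface text tells. Its arguments: {"type":"object","properties":{"series":{"type":"string"},"squeeze":{"type":"number"}},"required":["series"]}

```bash
mkdir -p pics; python3 - <<'E'
from plant import *
import cv2, numpy as np
o=get_obs(); print({k:np.round(v,3) for k,v in o.items()})
for n in("side","top"):
    f=grab_frame(n); cv2.imwrite(f"pics/{n}0.png",f["pixels"]); print(n,{k:v for k,v in f.items() if k!="pixels"})
E
ls; python3 -c "
from plant import *
print(globals().get('finger_overhang'))"
```

```text
{'t': np.float64(0.0), 'q': array([ 1.315,  0.32 ,  1.566, -0.   ,  1.257, -0.02 ]), 'joint_velocities': array([-0.001,  0.   ,  0.   , -0.001,  0.   ,  0.002]), 'tau': array([-0.0000e+00, -4.1553e+01, -2.3416e+01, -0.0000e+00,  8.0000e-03,
       -0.0000e+00]), 'eef_pos': array([0.134, 0.559, 0.241]), 'orientation': array([-3.14 , -0.   ,  2.906]), 'force': array([-0.859,  0.689,  0.403]), 'torque': array([ 0.003, -0.045, -0.024]), 'grip_width': np.float64(0.998)}
side {'vertical_fov': 57.19286100207618, 'cx': 276.6976818902919, 'cy': 208.34147804938996, 'pose': array([[ 0.99953782, -0.00393258, -0.03014422,  0.46922721],
       [-0.02075812,  0.63613543, -0.77129814, -0.70216383],
       [ 0.022209  ,  0.7715674 ,  0.63575979,  0.66842417],
       [ 0.        ,  0.        ,  0.        ,  1.        ]])}
top {'vertical_fov': 48.078434578034326, 'cx': 281.1983065067477, 'cy': 212.4379126903768, 'pose': array([[ 0.01237387,  0.99223602, -0.12375207,  0.35402714],
       [-0.99992073,  0.01199049, -0.00384226, -0.01013918],
       [-0.00232858,  0.1237898 ,  0.99230573,  1.11474697],
       [ 0.        ,  0.        ,  0.        ,  1.        ]])}
pics
0.011
```

View pics/side0.png

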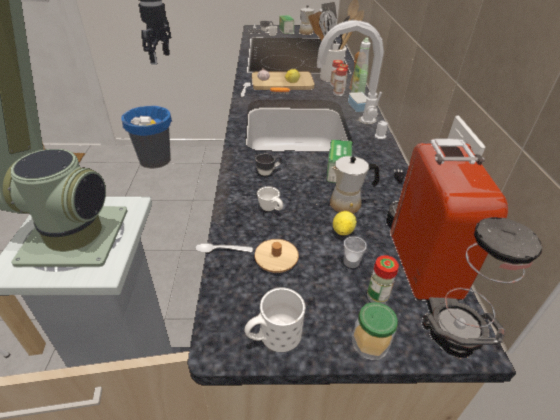

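View pics/top0.png

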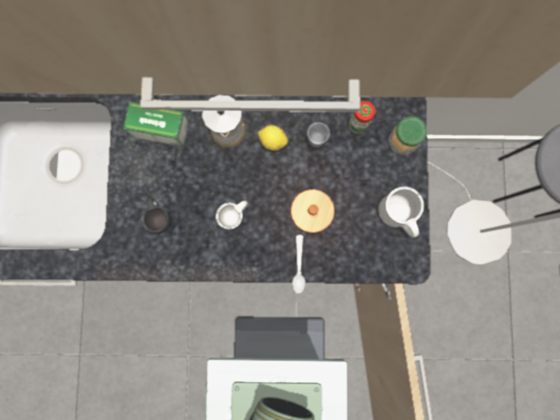

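The lid is at about (313,211) in the top view and (277,256) in the side view. The dotted mug is at (402,208) in top and (281,318) in side, with its handle pointing towards −x. Cups are at (230,215) and (156,219) in top.

```bash
cat > h.py <<'E'
import cv2, numpy as np
from plant import *
def rays(f,uv):
    uv=np.atleast_2d(uv).astype(float); F=210/np.tan(np.radians(f["vertical_fov"]/2))
    d=np.c_[(uv[:,0]-f["cx"])/F,-(uv[:,1]-f["cy"])/F,-np.ones(len(uv))]
    return f["pose"][:3,3], d@f["pose"][:3,:3].T
def onz(f,uv,z):
    c,d=rays(f,uv); return c+d*((z-c[2])/d[:,2])[:,None]
def proj(f,P):
    F=210/np.tan(np.radians(f["vertical_fov"]/2)); p=(np.atleast_2d(P)-f["pose"][:3,3])@f["pose"][:3,:3]
    return np.c_[f["cx"]-F*p[:,0]/p[:,2], f["cy"]+F*p[:,1]/p[:,2]]
def circ(p):
    s=np.linalg.lstsq(np.c_[2*p[:,:2],np.ones(len(p))],(p[:,:2]**2).sum(1),rcond=None)[0]
    r=np.sqrt(s[2]+s[:2]@s[:2]); return s[:2],r,np.std(np.hypot(*(p[:,:2]-s[:2]).T)-r)
def blob(m,near):
    n,l,st,c=cv2.connectedComponentsWithStats(m.astype(np.uint8)); 
    k=1+np.argmin(np.hypot(*(c[1:]-near).T)+1e3*(st[1:,4]<15)); m=(l==k).astype(np.uint8)
    return max(cv2.findContours(m,cv2.RETR_EXTERNAL,cv2.CHAIN_APPROX_NONE)[0],key=len)[:,0],c[k],st[k]
E
python3 - <<'E'
from h import *
out=[]
for n,lid,box in(("top",(313,211),(370,180,70,70)),("side",(277,256),(235,280,80,80))):
    f=grab_frame(n); im=f["pixels"]; hsv=cv2.cvtColor(im,cv2.COLOR_BGR2HSV)
    m=(hsv[...,0]>5)&(hsv[...,0]<25)&(hsv[...,1]>70)&(hsv[...,2]>110)
    c,cen,st=blob(m,lid); hull=cv2.convexHull(c)[:,0]
    print(n,"lid",cen,st,circ(onz(f,hull,.016)))
    kn=m*0; k=(hsv[...,0]<14)&(hsv[...,2]<170)&(hsv[...,1]>120)
    cc,ce,s=blob(k,(lid[0],lid[1]-(5 if n=="side" else 0))); print(" knob",ce,s,onz(f,ce,.033))
    x,y,w,h=box; out.append(cv2.resize(im[y:y+h,x:x+w],(400,400),interpolation=cv2.INTER_CUBIC))
    np.save(n+".npy",f)if 0 else None
cv2.imwrite("pics/mug.png",np.hstack(out))
E
```

```text
top lid [315.84903934 211.17840805] [ 290  189   45   44 1093] (array([ 0.49674922, -0.07859227]), np.float64(0.0520631637234649), np.float64(0.00029564696198382224))
 knob [360.69047619 118.66666667] [354 112  17  11  42] [[ 0.71549011 -0.19183883  0.033     ]]
side lid [276.13133047 254.92103004] [ 254  239   45   33 1165] (array([ 0.49547504, -0.07820468]), np.float64(0.05222627109581156), np.float64(0.0007062419874980164))
 knob [276.52380952 251.78571429] [273 248   8   8  42] [[ 0.49572129 -0.08715142  0.033     ]]
```

View pics/mug.png

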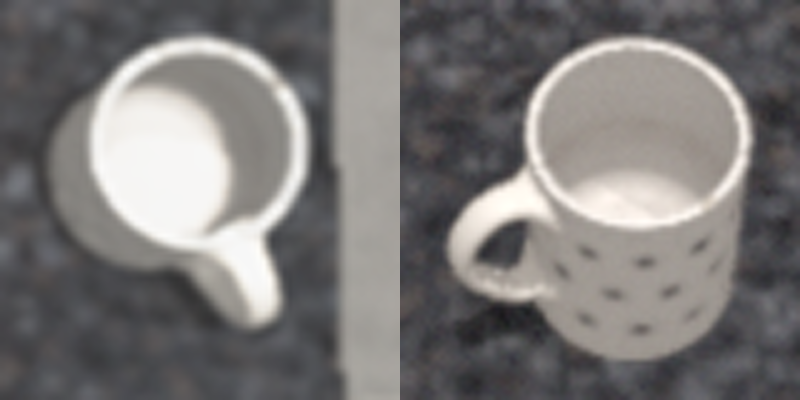

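The mug's rim shows clearly in both crops. In crop pixels its outer edge spans x 90–308, y 37–252 in top, and x 525–752, y 38–228 in side. I'll cast rim points onto z = 0.091, then do the same for the cups.

```bash
python3 - <<'E'
from h import *
F={n:grab_frame(n) for n in("top","side")}
T=np.array([[90,145],[105,95],[140,55],[199,37],[260,60],[297,105],[308,145],[296,192],[150,240],[112,205]])
S=np.array([[125,130],[150,75],[185,48],[235,38],[290,50],[335,85],[352,135],[345,165],[310,203],[240,228],[190,218],[150,190]])
for n,p,o,s in(("top",T,(370,180),400/70),("side",S,(235,280),5)):
    uv=(p+.5)/s-.5+o; print(n,"mug",circ(onz(F[n],uv,.091)))
h=(np.array([[258,322]])+.5)*70/400-.5+(370,180); print("handle tip",onz(F["top"],h,.06))
for n,near in(("top",[(230,215),(156,219)]),("side",[(268,199),(265,166)])):
    print(n,[onz(F[n],q,.05).round(3) for q in near])
o=get_obs(); p=o["eef_pos"]; print(p,o["orientation"])
E
```

```text
top mug (array([ 0.5015018 , -0.27634374]), np.float64(0.04136580427461085), np.float64(0.0004746302055730459))
side mug (array([ 0.50091435, -0.27693303]), np.float64(0.04085693629406805), np.float64(0.0005127982869920676))
handle tip [[ 0.43608829 -0.30611877  0.06      ]]
top [array([[0.48 , 0.111, 0.05 ]]), array([[0.468, 0.279, 0.05 ]])]
side [array([[0.477, 0.086, 0.05 ]]), array([[0.469, 0.242, 0.05 ]])]
[0.13429304 0.55896655 0.24204561] [-3.14107353e+00 -1.52709286e-05  2.90580314e+00]
```

Both views agree to about 1.3 mm or better: the lid is at (0.496, −0.078) and the mug rim at (0.501, −0.277). The fitted diameters match the given sizes and the y spacing is 198 mm. Next I move above the lid.

Request:
send_rows(series="-0.5 -0.53 0 0 5; -1.25 -1.34 0 0 5; -2 -2.14 0 0 5; -2.75 -2.94 0 0 5; -3.09 -3.3 0 0 5; -3.09 -3.3 0 0 5; -3.09 -3.3 0 0 5; -3.09 -3.3 0 0 5; -3.09 -3.3 1.2 0 5; -3.09 -3.3 1.2 0 5; -3.09 -3.3 1.2 0 5; -3.09 -3.3 1.2 0 5; -3.09 -3.3 1.2 0 5; -3.09 -3.3 1.2 0 5; -3.09 -3.3 1.2 0 5; -3.09 -3.3 1.2 0 5; -2.75 -2.94 0 0 5; -2 -2.14 0 0 5; -1.25 -1.34 0 0 5; -0.5 -0.53 0 0 5", squeeze=25)

```text
t: 2.3
eef_pos: [0.4967, -0.0794, 0.1463]
orientation: [3.141, 0.0, 2.904]
force: [-0.3, 0.1, -0.7]
grip_width: 0.583
```

Request:
send_rows(series="0 0 0 0 5; 0 0 0 0 5; 0 0 0 0 5")

```text
t: 2.6
eef_pos: [0.4956, -0.0769, 0.1464]
orientation: [3.141, -0.001, 2.907]
force: [0.1, -0.3, -0.3]
grip_width: 0.586
```

Request:
send_rows(series="0 0 1 0 5; 0 0 2 0 5; 0 0 2 0 5; 0 0 2 0 5; 0 0 1 0 5; 0 0 0 0 5; 0 0 0 0 5")

```text
t: 3.3
eef_pos: [0.4966, -0.0779, 0.0665]
orientation: [3.141, 0.0, 2.906]
force: [0.9, 0.1, -1.0]
grip_width: 0.585
```

```bash
python3 - <<'E'
from h import *
f=grab_frame("side"); a=f["pixels"][195:295,217:337]; g=grab_frame("top"); b=g["pixels"][160:260,255:375]
o=get_obs(); print(o["eef_pos"],o["grip_width"])
im=[]
for fr,(x,y) in((f,(217,195)),(g,(255,160))):
    c=cv2.resize(fr["pixels"][y:y+100,x:x+120],(400,333),interpolation=cv2.INTER_CUBIC)
    im.append(c)
    print(proj(fr,[.496,-.0784,.048]),proj(fr,o["eef_pos"]))
cv2.imwrite("pics/near.png",np.hstack(im))
E
```

```text
[ 0.49700071 -0.07808259  0.06711358] 0.5844325195707669
[[276.71229814 244.3893291 ]] [[277.34444677 238.22468938]]
[[312.92329587 208.93716909]] [[313.33313055 207.37693907]]
```

View pics/near.png

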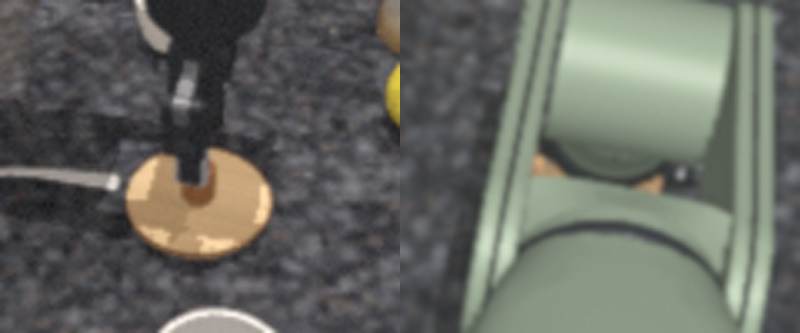

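The near finger, at crop (190,183), stands on the knob at (198,190). The 2 px offset is what the jaw angle predicts. I'll lower and grip.

Request:
send_rows(series="0 0 1 0 5; 0 0 1 0 5; 0 0 0.8 0 5; 0 0 0.5 0 5; 0 0 0 0 5; 0 0 0 0 5")

```text
t: 4.0
eef_pos: [0.4963, -0.0781, 0.0331]
orientation: [3.142, -0.0, 2.906]
force: [0.3, -0.5, -0.1]
grip_width: 0.586
```

Request:
send_rows(series="0 0 0 0 4; 0 0 0 0 3; 0 0 0 0 2; 0 0 0 0 1; 0 0 0 0 1; 0 0 0 0 1; 0 0 0 0 1; 0 0 0 0 1", squeeze=35)

```text
t: 4.8
eef_pos: [0.4966, -0.0782, 0.0337]
orientation: [3.141, 0.001, 2.906]
force: [-0.4, -0.5, 5.5]
grip_width: 0.266
```

Request:
send_rows(series="0 0 -0.3 0 1; 0 0 -0.7 0 1; 0 0 -1.5 0 1; 0 0 -2 0 1; 0 0 -2.5 0 1; 0 0 -2.5 0 1; 0 0 -1.5 0 1; 0 0 -1 0 1; 0 0 0 0 1; 0 0 0 0 1; 0 0 0 0 1")

```text
t: 5.9
eef_pos: [0.4956, -0.0779, 0.1522]
orientation: [-3.142, -0.002, 2.906]
force: [0.5, -0.5, -0.3]
grip_width: 0.267
```

```bash
python3 - <<'E'
from h import *
f=grab_frame("side"); o=get_obs(); print({k:np.round(o[k],4) for k in("t","eef_pos","orientation","force","grip_width")})
print(proj(f,[[.4965,-.0782,z] for z in(.12,.13,.138)]))
cv2.imwrite("pics/lift.png",cv2.resize(f["pixels"][130:280,190:390],(800,600),interpolation=cv2.INTER_CUBIC))
E
```

```text
{'t': np.float64(5.95), 'eef_pos': array([ 0.4956, -0.078 ,  0.1522]), 'orientation': array([-3.1416e+00, -2.3000e-03,  2.9058e+00]), 'force': array([ 0.6772, -0.2512, -0.5236]), 'grip_width': np.float64(0.2629)}
[[277.68441051 220.54992815]
 [277.7957988  217.03867789]
 [277.88615409 214.19044293]]
```

View pics/lift.png

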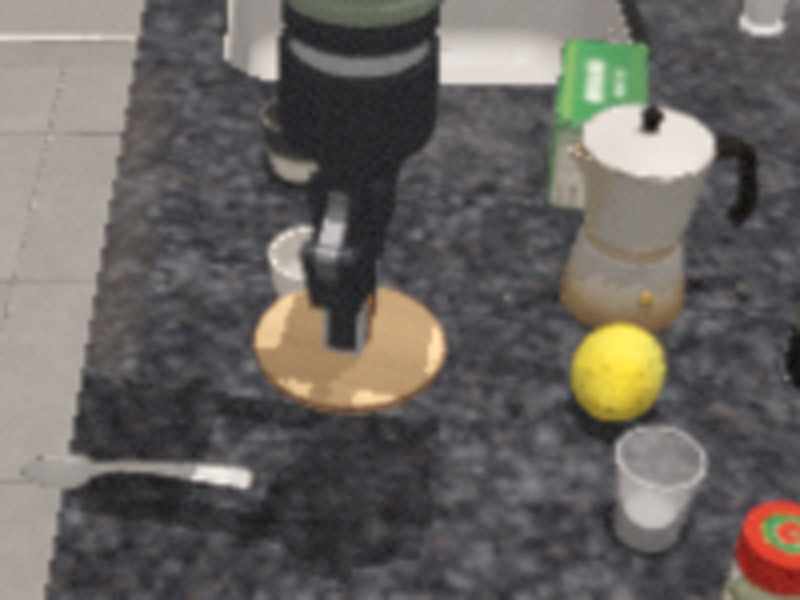

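The lid is held by its knob and looks level, with the disc centred at about crop (350,346). I'll measure its position and tilt in the grasp, and work out the shift to the mug.

```bash
cat > lid.py <<'E'
from h import *
o=get_obs(); p=o["eef_pos"]; print("tcp",p.round(4))
def lid(zd,near):
    out=[]
    for n in("side","top"):
        f=grab_frame(n); hsv=cv2.cvtColor(f["pixels"],cv2.COLOR_BGR2HSV)
        m=(hsv[...,0]>5)&(hsv[...,0]<25)&(hsv[...,1]>70)&(hsv[...,2]>90)
        q=proj(f,[*near,zd])[0]; yy,xx=np.mgrid[:420,:560]; m&=np.hypot(xx-q[0],yy-q[1])<33
        if m.sum()<100: print(n,"hidden",m.sum()); continue
        pts=np.argwhere(m)[:,::-1].astype(np.int32); h=cv2.convexHull(pts)[:,0]
        P=onz(f,h,zd); c,r,s=circ(P); print(n,m.sum(),c.round(4),"r",r.round(4),"std",s.round(4))
        e=cv2.fitEllipse(h.astype(np.float32)); t=np.linspace(0,2*np.pi,60); 
        ref=cv2.fitEllipse(proj(f,np.c_[c[0]+r*np.cos(t),c[1]+r*np.sin(t),t*0+zd]).astype(np.float32)); print("  ellipse",np.round([*e[0],*e[1],e[2]],1),"level ref",np.round([*ref[0],*ref[1],ref[2]],1))
        out.append(c)
    return out
E
python3 - <<'E'
from lid import *
c=lid(.016+.1185,p[:2])
y=o["orientation"][2]; tx=np.array([np.cos(y),np.sin(y)]); ty=np.array([np.sin(y),-np.cos(y)])
for b in(c[0],p[:2],[.4963,-.078]): d=np.array([.5012,-.2766])-b; print(b,"tool shift cm",d@tx*100,d@ty*100)
E
```

```text
tcp [ 0.4956 -0.078   0.1522]
side 1034 [ 0.4946 -0.0794] r 0.0521 std 0.001
  ellipse [276.9 216.5  33.   47.9  92. ] level ref [276.9 216.6  31.9  49.   91.7]
top 684 [ 0.4844 -0.0792] r 0.042 std 0.0029
  ellipse [315.4 210.9  32.7  43.5  84.8] level ref [315.9 209.1  39.6  40.1 112.5]
[ 0.49459656 -0.07936645] tool shift cm -5.249375644094477 -19.02342868576307
[ 0.4956404  -0.07796561] tool shift cm -5.1806024925614675 -19.184020952055896
[0.4963, -0.078] tool shift cm -5.115663770045384 -19.19608512670865
```

Request:
send_rows(series="-0.16 -0.57 0 0 1; -0.41 -1.53 0 0 1; -0.67 -2.48 0 0 1; -0.88 -3.25 0 0 1; -0.94 -3.44 0 0 1; -0.88 -3.25 0 0 1; -0.67 -2.48 0 0 1; -0.41 -1.53 0 0 1; -0.16 -0.57 0 0 1; 0 0 0 0 1; 0 0 0 0 1; 0 0 0 0 1")

```text
t: 7.25
eef_pos: [0.502, -0.2747, 0.1533]
orientation: [3.141, -0.0, 2.907]
force: [-0.1, -0.3, -0.7]
grip_width: 0.264
```

```bash
python3 - <<'E'
from lid import *
lid(.016+.1185,p[:2]); print(o["force"],o["grip_width"],o["t"],o["orientation"])
f=grab_frame("side"); cv2.imwrite("pics/over.png",cv2.resize(f["pixels"][240:360,210:360],(600,480),interpolation=cv2.INTER_CUBIC))
E
```

```text
tcp [ 0.502  -0.2747  0.1533]
side 1727 [ 0.5012 -0.2741] r 0.0517 std 0.0006
  ellipse [283.1 290.   47.9  59.   95.9] level ref [283.1 290.   47.4  59.5  93.8]
top 434 [ 0.5084 -0.2625] r 0.0415 std 0.0101
  ellipse [398.2 197.3  24.4  47.1  18.5] level ref [403.1 198.9  38.6  39.9 124.3]
[-0.05440032 -0.33918886 -0.72838963] 0.2644428643211241 7.25 [ 3.14110088e+00 -4.81057976e-04  2.90707543e+00]
```

View pics/over.png

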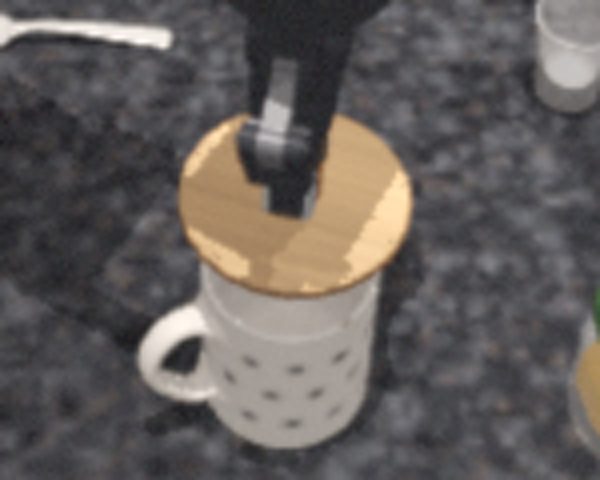

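The lid is level over the mug and 2–2.5 mm short in y, so I'll correct that and lower. Contact should come at TCP z ≈ 0.114.

Request:
send_rows(series="-0.05 -0.2 0 0 1; 0 0 0.5 0 1; 0 0 0.8 0 1; 0 0 0.8 0 1; 0 0 0.6 0 1; 0 0 0.4 0 1; 0 0 0.2 0 1; 0 0 0 0 1; 0 0 0 0 1")

```text
t: 8.3
eef_pos: [0.5022, -0.278, 0.1205]
orientation: [-3.142, 0.0, 2.906]
force: [-0.4, -0.3, -1.4]
grip_width: 0.266
```

Request:
send_rows(series="0 0 0.1 0 1; 0 0 0.1 0 1; 0 0 0.1 0 1; 0 0 0 0 1; 0 0 0 0 1")

```text
t: 8.8
eef_pos: [0.502, -0.278, 0.1172]
orientation: [3.141, -0.0, 2.906]
force: [-0.1, -0.2, -0.1]
grip_width: 0.268
```

Request:
send_rows(series="0 0 0.1 0 1; 0 0 0.1 0 1; 0 0 0 0 1; 0 0 0 0 1")

```text
t: 9.2
eef_pos: [0.502, -0.2779, 0.1152]
orientation: [3.141, -0.0, 2.906]
force: [0.2, -0.8, -0.7]
grip_width: 0.27
```

Request:
send_rows(series="0 0 0.05 0 1; 0 0 0 0 1; 0 0 0 0 1")

```text
t: 9.5
eef_pos: [0.5021, -0.278, 0.1148]
orientation: [3.141, -0.0, 2.906]
force: [0.1, 0.1, -0.9]
grip_width: 0.269
```

Request:
send_rows(series="0 0 0.05 0 1; 0 0 0 0 1; 0 0 0 0 1")

```text
t: 9.8
eef_pos: [0.5021, -0.278, 0.1144]
orientation: [3.142, 0.0, 2.906]
force: [-0.1, 0.1, 0.6]
grip_width: 0.269
```

Request:
send_rows(series="0 0 0.05 0 1; 0 0 0 0 1; 0 0 0 0 1")

```text
t: 10.1
eef_pos: [0.5022, -0.278, 0.1142]
orientation: [-3.142, 0.001, 2.906]
force: [-1.0, 1.0, 4.3]
grip_width: 0.265
```

Contact came at TCP z = 0.1142 with about 4 N up, at the height predicted. I'll check before letting go.

```bash
python3 - <<'E'
from lid import *
lid(.097,p[:2]); print(o["force"],o["torque"])
f=grab_frame("side"); cv2.imwrite("pics/seat.png",cv2.resize(f["pixels"][250:370,210:360],(600,480),interpolation=cv2.INTER_CUBIC))
E
```

```text
tcp [ 0.5022 -0.278   0.1142]
side 1674 [ 0.5012 -0.2782] r 0.0515 std 0.0006
  ellipse [282.5 305.2  47.8  57.3  95.8] level ref [282.5 305.2  47.6  57.5  94.2]
top 405 [ 0.5062 -0.2694] r 0.045 std 0.0074
  ellipse [396.4 200.9  26.6  43.4  18.6] level ref [401.9 202.5  40.4  41.7 125. ]
[-0.95937118  1.03544495  4.27724336] [ 0.12438934  0.20057884 -0.02636536]
```

View pics/seat.png

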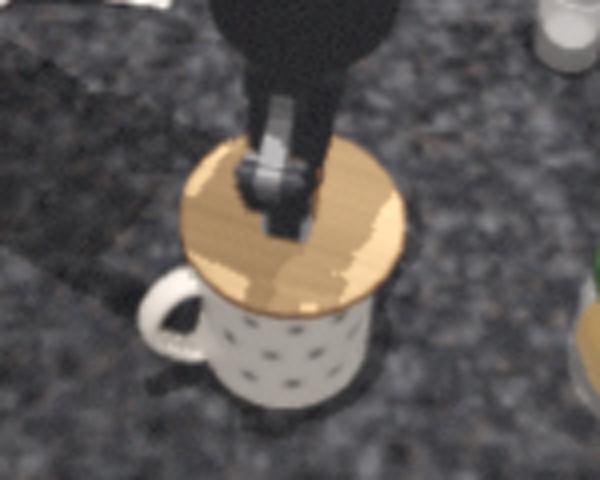

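The disc covers the rim, is level, and is within 2 mm of the mug's centre. I'll open the gripper and withdraw straight up.

Request:
send_rows(series="0 0 0 0 2.6; 0 0 0 0 3.2; 0 0 0 0 4; 0 0 0 0 5; 0 0 0 0 5; 0 0 0 0 5; 0 0 0 0 5")

```text
t: 10.95
eef_pos: [0.5021, -0.278, 0.1137]
orientation: [3.141, 0.0, 2.906]
force: [0.6, -0.3, -0.7]
grip_width: 0.584
```

Request:
send_rows(series="0 0 -0.5 0 5; 0 0 -1 0 5; 0 0 -2 0 5; 0 0 -3 0 5; 0 0 -3 0 5; 0 0 -2 0 5; 0 0 -1 0 5; 3 0 0 0 5; 4 1 0 0 5; 4 2 0 0 5; 4 2 0 0 5; 3 2 0 0 5; 1 1 0 0 5; 0 0 0 0 5; 0 0 0 0 5")

```text
t: 12.45
eef_pos: [0.3372, -0.1565, 0.2392]
orientation: [-3.141, 0.002, 2.906]
force: [0.0, -1.6, -0.2]
grip_width: 0.585
```

```bash
python3 - <<'E'
from lid import *
lid(.107-.008,[.5012,-.2775]); print(o["t"],o["grip_width"],o["force"])
f=grab_frame("side"); g=grab_frame("top")
cv2.imwrite("pics/end.png",np.hstack([cv2.resize(f["pixels"][150:370,200:400],(382,420)),cv2.resize(g["pixels"][120:320,120:440],(418,261)).copy() if 0 else cv2.copyMakeBorder(cv2.resize(g["pixels"][120:320,120:440],(418,261)),0,159,0,0,cv2.BORDER_CONSTANT)]))
E
```

```text
tcp [ 0.3372 -0.1565  0.2392]
side 2171 [ 0.5012 -0.2794] r 0.0515 std 0.0005
  ellipse [282.6 305.1  48.2  57.1  94.1] level ref [282.6 305.1  47.8  57.7  94.2]
top 1114 [ 0.5031 -0.2762] r 0.0516 std 0.0005
  ellipse [405.3 203.9  46.2  48.1 128.4] level ref [405.3 203.9  46.3  48.  125.5]
12.45 0.5848868587714443 [ 0.03277947 -1.60845109 -0.20095468]
```

View pics/end.png

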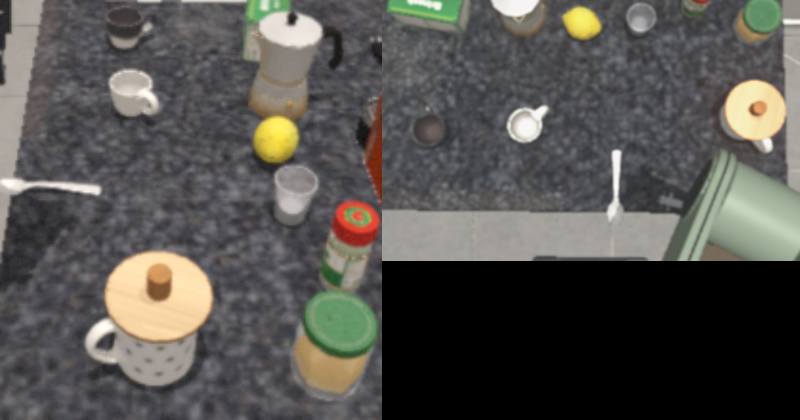

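The lid is seated and level with the knob up, and the gripper is clear. The mug and cups stand where they were.

```bash
python3 -c "
from plant import *
print(job_done())"
```

```text
the job is handed in; nothing more can be done
None
```

The lid is on the dotted mug, plug in the mouth and knob up, and the job is handed in at about 12.5 s of the 40 s allowed. I gripped it by the knob, carried it low to the mug, and lowered it in 0.5–1 mm steps until it touched. Contact was about 4 N, at the height predicted. Then I opened the gripper and backed away.

**Last checks**
- **Seating:** In both views the lid's outline matches a level disc of about the right size, centred roughly 2–3 mm from the rim centre I had measured. That is within the play of the plug in the mouth.
- **Disagreement:** The two views differ by about 3.7 mm on the lid's centre. I put this down to the assumed edge height and the 2 mm calibration. If anything it means the lid sits slightly lower than I assumed, not raised.
- **Mug and cups:** They look unmoved in the final pictures. I checked this by eye and did not re-measure them.
- **Forces:** The wrist force reported at the end of each move was at most about 5.5 N, when the gripper closed on the knob.

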